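Set and lock a T-slot stop behind a tube on a welding fixture

TASK

Take the sliding stop with the red wing handle out of its wooden parking block and lower its T-head into the T-slot that the square tube lies over, behind the tube's free end. Slide it along the slot so that it pushes the tube square against the blue sprung end stop until the spring pushes back with about 10 N, never driving the spring solid, and while holding that push turn the wing a full quarter turn clockwise (seen from above) so that the stop locks and keeps the tube under that push when you let go. Leave the other things on the bench as they are.

Things in the scene. Friction and masses are not known exactly. Their poses are not given: they have to be found in the camera images.
- plate: Fixed steel T-slot plate, 360 long x 150 x 40 high. Origin: centre of its underside; x along the slots to the end stop, z up. T-slots at y = -36 mm (work slot, under tube and end stop) and y = +36 mm (unused): mouth 18 wide, 12 deep, below it an undercut 32 wide, 12 deep.
- slot (a point): Point on the centre line of the work slot at the plate's top face, half-way along the plate; axes as the plate's (x along the slot towards the end stop).
- endstop: Blue block 34 x 52 x 44 mm fixed over the work slot beyond the tube; origin under its centre, axes as the plate's. A sprung steel jaw 44 wide x 32 high stands on its -x side, free face 37 to 69 mm from the origin (its set screw differs each time and is not measured). The jaw yields about 4 N per mm from zero and goes solid after 8 mm (32 N).
- tube: The workpiece: loose dark-grey square steel tube 30 x 30 mm, 100 long (x along it), about 0.25 kg, lying on the plate over the work slot, up to 4 degrees askew, its +x end 2 to 58 mm short of the jaw. Origin: centre of its underside. The end at x = -50 mm is the free end that the stop pushes. It slides on the plate with about 1 to 2.5 N.
- rack: Dark wooden parking block on the bench, 70 x 150 x 34 mm, fixed; origin at the centre of its underside. Two through pockets, 46 (x) x 19 mm (y), at y = -38 and +38 mm; the stop stands in one of them (either), a plain locating pin in the other.
- stop: Aluminium block of the loose sliding stop, 60 x 46 x 30 high, whole stop 0.48 kg. Origin: on the bolt axis at the block's underside. Pushing face at x = +34 mm (must look to the tube), rear at x = -26. Under it a key 40 x 15.5 wide x 6 deep fits the slot mouth and stops the block turning. Unlocked, it drags on the plate with 2.5 to 4 N and the spring pushes it back.
- wing: T-bolt with red wing, turning in the stop's block about its z (same origin). Wing 64 long (x) x 11 thick x 36 high; T-head 27 long (x) x 15 wide, 14 to 22 mm below the block. Starts along the block's x; turns clockwise from above only, firm stop at 90 deg. Friction 0.15 Nm holds it. A cam lifts it some 2 mm over the turn and in the last third clamps with 50 to 100 N.
- wing_grip (a point): Grasp point at the middle of the red wing, 60 mm above the block's underside, on the bolt's axis; x along the wing, grip across its 11 mm thickness. The block's top is 30 mm and the bolt's collar (20 mm diameter) 36 mm above the block's underside.
- pin: Bystander: steel locating pin with a 36 mm collar, standing in the other pocket, 45 mm tall above the parking block; origin at the collar's underside.
- spray: Bystander: upright spray can, 52 mm diameter, 170 tall; origin at the centre of its base.
- hammer: Bystander: hammer 240 long lying on the bench between the robot and the plate; origin at its underside.
- magnet: Bystander: flat red arrow-shaped welding magnet, 88 x 75 x 15 mm, on the bench; origin at the centre of its underside.
Things that resemble listed ones, but are neither listed nor needed, are in the scene too. Leave any pink look-alike of the tube alone. What is shaped like the stop but orange is not meant.

How it is judged:
By the outcome, as a careful person would: the job done as asked, in the order asked, and still so for the second after the job is handed in, with the robot touching nothing.
It also fails if it takes over 64 s, if anything falls off the work surface, if the arm or the gripper's body presses on something with over 40 N, if the wrist force passes 120 N, or if a joint passes its speed limit or range.

ROBOT

A 6-joint arm with a two-finger parallel gripper is mounted at the origin on the work surface. World frame = base frame: x ahead of the robot, y to its left, z up, the work surface at z = 0. Lengths are in m, angles in rad, forces in N, time in s.
With the tool pointing down it reaches from about 0.275 to 0.75 m from the base axis. Payload 10.2 kg.
Tool frame: the origin (TCP) lies where the fingers leave the gripper's body, on its centre line; the fingertips stand 64 mm ahead of it and the grasp point (between the pads) lies 45 mm ahead of it; z points along the fingers, y is the line along which they close (so a half turn about z gives the same grasp; the last joint's range is limited). The gripper opens to 88 mm and grips with 3 to 60 N. Pads are 18 mm wide; open, the fingers measure 123 mm over their backs; the gripper's body (75 mm by 187 mm) begins 45 mm behind the grasp point.
Start: joints at [1.017, 0.313, 1.498, -0, 1.331, -0.223], TCP at [0.171, 0.497, 0.303] pointing down, gripper open.
Joint ranges: [-2.94, 2.94], [-0.97, 2.17], [0.19, 2.56], [-1.23, 4.37], [0.02, 3.11], [-2.88, 2.88]. Speed limits (rad/s): [2.39, 2.39, 3.01, 3.14, 3.14, 3.14].

INTERFACE

Orientations are given as a rotation vector (axis times angle).
In Python, from bench import * gives the robot as it stands.
- The arm moves only by the tool jog_arm, never from a script. Its argument "series" is a list that holds one entry, the list of rows, each a list of 4 numbers: the shift along the tool's x, y, z scaled (see below), then the turn about the tool's z scaled (see below). A call has 1 to 5 rows; each row is the pose to reach, as a shift and turn from the pose commanded when the call began, along the tool's axes at that moment; what a row does not reach only later rows make up. The controller multiplies each number of a shift by 20 cm and each number of a turn by 120 degrees. A row lasts 1/12 s, in which the tool goes at most 41.7 mm and 7.16 degrees, less where a joint would pass 70% of its speed; a pose out of reach is approached as far as the arm can. A call with a number of a shift or a turn outside -1 to 1 is refused whole. A call with a gripper value outside its range is refused whole. "fingers" is the opening, from 0 (shut) to 1 (fully open), set as the call begins (left out, the last holds). The fingers move at their own pace and stop on an object; "squeeze" is the grip in N (left out, the last holds). Time passes only in rows, so rows that repeat a pose let the fingers close. It gives the time, the measured TCP pose, the force, the opening and the grip force at its end, in the units of the state.
- read_state(): the state, without advancing time (a new reading comes with each control period).
- read_camera(name): name is "scene" or "top" or "wrist"; returns the picture (384x512x3 uint8, red, green, blue); there is no depth.
- get_calibration(name): a dict with "fx", "fy", "cx", "cy" (pixels), "dist" ([k1, k2, p1, p2, k3] as OpenCV has them; the pictures are not rectified), "world_from_camera" (4x4, takes a point from camera to world coordinates); the wrist camera has in their place "T_tool_cam" (4x4, takes a point from camera to tool coordinates, whose origin is the TCP and whose axes are the flange's). Camera axes: x right, y down, z forward; pixel columns grow to the right and rows downward; lengths in m; the calibration is good to about 2 mm. A picture is of the moment at which its call begins: read the wrist's pose just before it. get_calibration takes no time and is no camera call.
- hand_in(): hands the job in; it is judged then, once.
The state is a dict: "clock": time; "joint_positions": joint angles; "joint_vel": joint speeds; "tau": joint torques, N m; "position": TCP position; "ee_rot": TCP orientation; "wrist_force": force on the tool from outside, world axes, zero at the start; "moment": the same for the moment, N m; "finger_gap": opening from 0.0 (shut) to 1.0 (fully open); "gripper_force": force on a finger pad.
Only numpy, scipy, OpenCV 4.12 (cv2) and the standard library are available. Lean on these libraries where they do the work, as an engineer would, in place of code of your own. Each camera call takes 0.05 s, during which the arm holds its last target. There are 200 camera calls.

## Working session

There is one attempt and no reset: what is moved stays moved. The work goes in short steps, Python scripts to look and compute and a tool call to move; the robot and the scene stay as the last step left them, time stands still between calls to the robot, and variables do not carry over. Pictures are saved under pics/ and viewed, at most 14 in all, crops included, and the job is handed in when it is done.

Besides the shell and the picture viewer there is one more tool, called after ">>>" by a JSON object that holds its "name" and its "arguments". jog_arm: Moves the arm, as the interface text tells. Its arguments: {"type":"object","properties":{"series":{"type":"array","items":{"type":"array","items":{"type":"array","items":{"type":"number","minimum":-1,"maximum":1}}}},"fingers":{"type":"number"},"squeeze":{"type":"number"}},"required":["series"]}

```bash
mkdir -p pics; ls; python3 - <<'E'
from bench import *
import cv2,numpy as np
s=read_state();print(s)
for n in("scene","top"):
    cv2.imwrite(f"pics/{n}0.png",cv2.resize(read_camera(n)[:,:,::-1],(800,600)))
    print(n,get_calibration(n))
print(get_calibration("wrist"))
E
```

```text
pics
{'clock': 0.0, 'joint_positions': array([ 1.01657905e+00,  3.13412466e-01,  1.49844070e+00, -2.80228380e-05,
        1.33100443e+00, -2.23392004e-01]), 'joint_vel': array([-2.83911159e-04, -6.55594824e-05, -9.31858900e-04, -4.73468583e-04,
       -4.53896846e-04, -6.63719718e-04]), 'tau': array([ 1.26268815e-04, -4.02208078e+01, -2.52263474e+01,  6.93828450e-02,
        3.52974550e-02, -9.92095852e-05]), 'position': array([0.17045116, 0.49637609, 0.30217886]), 'ee_rot': array([-5.17207370e-01, -3.09826452e+00,  1.85460540e-03]), 'wrist_force': array([0.41576888, 0.01777179, 0.25519899]), 'moment': array([-0.02038607,  0.03470229, -0.02656567]), 'gripper_force': 0.0, 'finger_gap': 0.997296387549534}
scene {'fx': 362.93927844455555, 'fy': 362.93927844455555, 'cx': 252.09776088499956, 'cy': 189.47380467898827, 'dist': array([-0.06391505,  0.        ,  0.        ,  0.        ,  0.        ]), 'world_from_camera': array([[ 0.4953197 ,  0.74686131, -0.44368522,  1.0598536 ],
       [ 0.86867052, -0.43074021,  0.24469245, -0.27205272],
       [-0.00836174, -0.50661726, -0.86213052,  1.0
[... 372 characters left out ...]
44891 ,  0.03820461, -0.03963165],
       [-0.04029346, -0.19425715, -0.98012274,  0.93979958],
       [ 0.        ,  0.        ,  0.        ,  1.        ]])}
{'fx': 312.29711607528094, 'fy': 312.29711607528094, 'cx': 265.26068283840726, 'cy': 191.8747118697789, 'dist': array([-0.08196174,  0.        ,  0.        ,  0.        ,  0.        ]), 'T_tool_cam': array([[ 1.36605840e-03, -9.59446916e-01, -2.81886059e-01,
         7.31243159e-02],
       [ 9.99998903e-01,  1.47224199e-03, -1.64893365e-04,
        -7.63242512e-04],
       [ 5.73210924e-04, -2.81885524e-01,  9.59447874e-01,
        -8.13537550e-02],
       [ 0.00000000e+00,  0.00000000e+00,  0.00000000e+00,
         1.00000000e+00]])}
```

View pics/scene0.png

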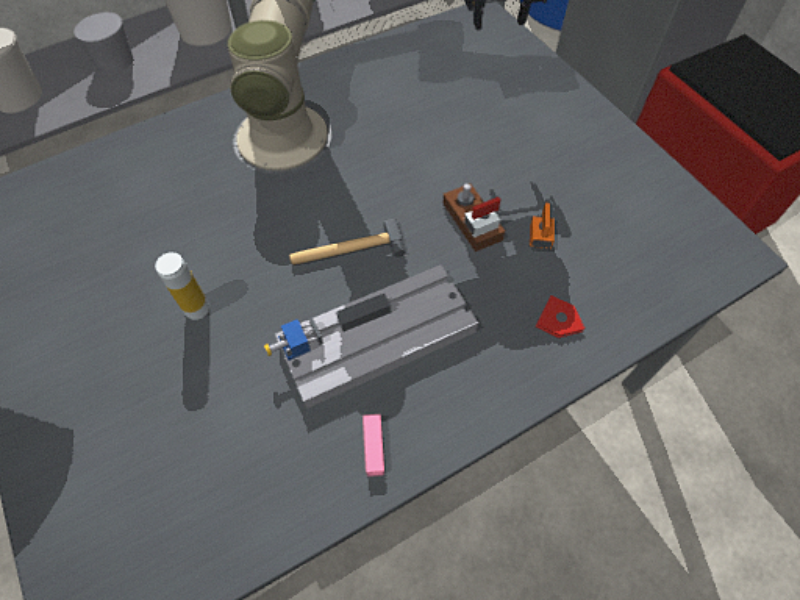

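View pics/top0.png

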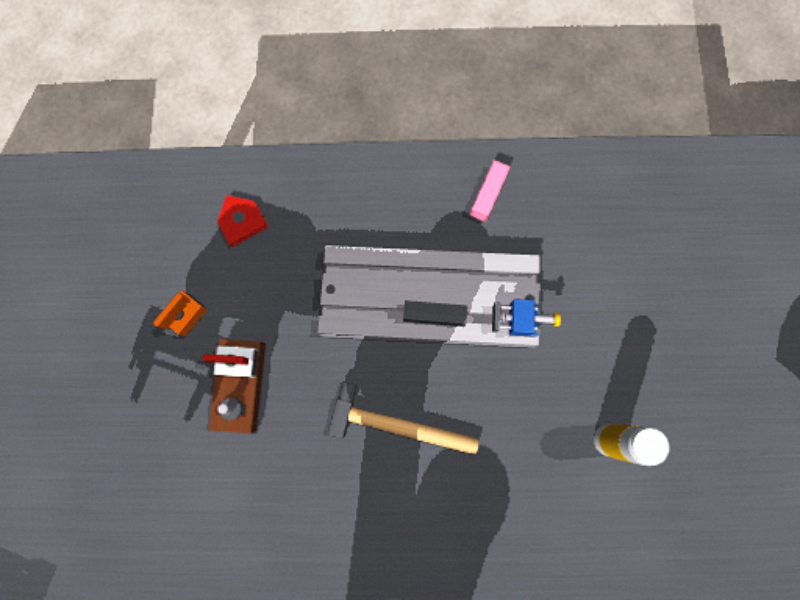

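The scene view shows the stop (red wing, white block, about 483,215) in the front pocket of the rack and the plate with its tube, at about (365,310), and its blue end stop. In the top view the wing is at about (226,359), the plate spans (322,247) to (540,345), the tube is at (435,313) and the end stop at (523,317). The slot runs to the right, along world -y.

```bash
cat > h.py <<'E'
from bench import *
import cv2,numpy as np
from scipy.spatial.transform import Rotation as R
def campose(n,s=None):
    c=get_calibration(n)
    if n!="wrist": return c,c["world_from_camera"]
    T=np.eye(4);T[:3,:3]=R.from_rotvec(s["ee_rot"]).as_matrix();T[:3,3]=s["position"]
    return c,T@c["T_tool_cam"]
def cast(n,uv,z,s=None,scale=1.5625,off=(0,0)):
    """pixels in viewed (scaled, cropped) picture -> world points on plane z"""
    c,T=campose(n,s);K=np.array([[c["fx"],0,c["cx"]],[0,c["fy"],c["cy"]],[0,0,1]])
    uv=(np.array(uv,float)+.5)/scale-.5+np.array(off)
    p=cv2.undistortPoints(uv.reshape(-1,1,2),K,c["dist"]).reshape(-1,2)
    d=np.c_[p,np.ones(len(p))]@T[:3,:3].T;o=T[:3,3]
    return o+d*((z-o[2])/d[:,2])[:,None]
def proj(n,P,s=None):
    c,T=campose(n,s);K=np.array([[c["fx"],0,c["cx"]],[0,c["fy"],c["cy"]],[0,0,1]])
    M=np.linalg.inv(T);return cv2.projectPoints(np.atleast_2d(P).astype(float),cv2.Rodrigues(M[:3,:3])[0],M[:3,3],K,c["dist"])[0].reshape(-1,2)
def tomove(dw,s):
    """world displacement -> tool jog units"""
    return R.from_rotvec(s["ee_rot"]).inv().apply(dw)/.2
E
python3 - <<'E'
from h import *
np.set_printoptions(precision=4,suppress=True)
print("plate top",cast("top",[(326,247),(540,255),(538,346),(320,334)],.04))
print("tube top",cast("top",[(404,301),(467,304),(465,326),(403,321)],.07))
print("rack top",cast("top",[(218,339),(265,342),(256,432),(209,429)],.034))
print("block top",cast("top",[(217,346),(254,348),(252,377),(215,374)],.064))
print("wing top ends",cast("top",[(203,357),(247,361)],.034+.078))
print("wing scene",cast("scene",[(474,211),(500,200)],.034+.078))
s=read_state();print(R.from_rotvec(s["ee_rot"]).as_matrix())
E
```

```text
plate top [[ 0.6898  0.1115  0.04  ]
 [ 0.6694 -0.2473  0.04  ]
 [ 0.5174 -0.2353  0.04  ]
 [ 0.5414  0.1188  0.04  ]]
tube top [[ 0.5887 -0.0204  0.07  ]
 [ 0.5824 -0.1204  0.07  ]
 [ 0.5472 -0.1161  0.07  ]
 [ 0.5565 -0.0185  0.07  ]]
rack top [[0.5356 0.2917 0.034 ]
 [0.5298 0.2117 0.034 ]
 [0.384  0.2212 0.034 ]
 [0.3886 0.2991 0.034 ]]
block top [[0.5204 0.2818 0.064 ]
 [0.5167 0.2209 0.064 ]
 [0.4705 0.2223 0.064 ]
 [0.4756 0.2826 0.064 ]]
wing top ends [[0.4982 0.285  0.112 ]
 [0.4917 0.2166 0.112 ]]
wing scene [[0.5073 0.219  0.112 ]
 [0.5099 0.281  0.112 ]]
[[-0.9458  0.3248 -0.0006]
 [ 0.3248  0.9458 -0.0009]
 [ 0.0002 -0.0011 -1.    ]]
```

>>> {"name": "jog_arm", "arguments": {"series": [[[-0.97,-0.315,0.05,0.3],[-0.97,-0.315,0.05,0.3],[-0.97,-0.315,0.05,0.3],[-0.97,-0.315,0.05,0.3],[-0.97,-0.315,0.05,0.3]]]}}

```text
clock: 0.52
position: [0.335, 0.3722, 0.2924]
ee_rot: [-1.454, -2.785, 0.001]
wrist_force: [1.3, 0.4, 0.0]
finger_gap: 0.999
gripper_force: 0.0
```

>>> {"name": "jog_arm", "arguments": {"series": [[[-0.97,0.315,0.05,0.3],[-0.97,0.315,0.05,0.3],[-0.97,0.315,0.05,0.3],[-0.97,0.315,0.05,0.3],[-0.97,0.315,0.05,0.3]]]}}

```text
clock: 0.93
position: [0.4985, 0.2499, 0.2823]
ee_rot: [-2.24, -2.202, 0.001]
wrist_force: [0.5, 0.3, 0.1]
finger_gap: 1.002
gripper_force: 0.0
```

```bash
python3 - <<'E'
from h import *
s=read_state();M=R.from_rotvec(s["ee_rot"]).as_matrix()
print(s["clock"],s["position"],np.degrees(np.arctan2(M[1,0],M[0,0])),s["joint_positions"])
print(tomove(np.array([.495,.252,.28])-s["position"],s))
cv2.imwrite("pics/w1.png",cv2.resize(read_camera("wrist")[:,:,::-1],(800,600)))
E
```

```text
0.9333 [0.49851516 0.24991459 0.28227954] 89.03149424488552 [ 2.54637500e-01  4.00629944e-01  1.42859964e+00 -9.71440849e-05
  1.31296341e+00  2.71565982e-01]
[ 0.01013134 -0.01774325  0.01140497]
```

View pics/w1.png

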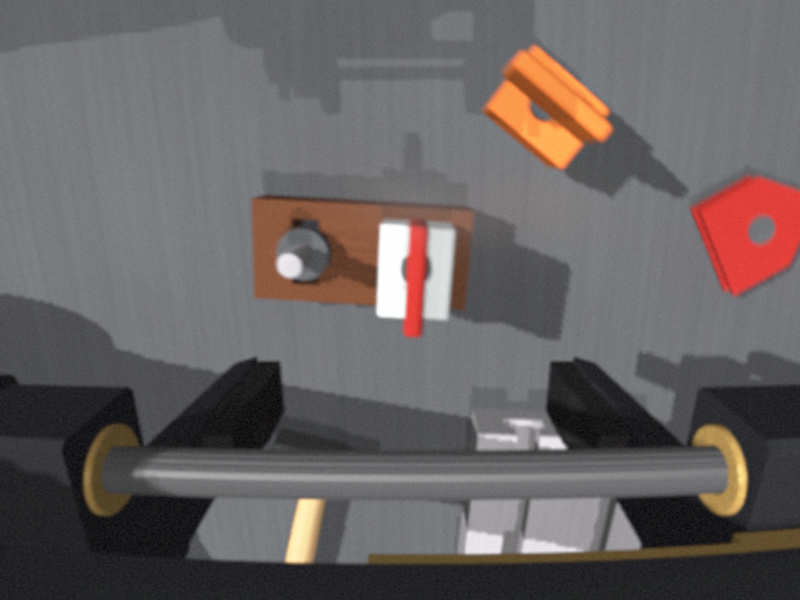

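The wrist view shows the block at about (378–455, 220–320), the red wing from (417,222) to (413,335), the bolt collar at about (416,268), and the magnet and orange look-alike well away. Next I measure the block's offset from the collar and the wing pose.

```bash
cat >> h.py <<'E'
def mask(n,im,box,kind):
    x0,y0,x1,y1=box;b=im[y0:y1,x0:x1].astype(int);r,g,bl=b[...,0],b[...,1],b[...,2]
    m={"red":(r>110)&(g<60)&(bl<60),"white":(r>130)&(g>130)&(bl>130)}[kind].astype(np.uint8)
    out=np.zeros(im.shape[:2],np.uint8);out[y0:y1,x0:x1]=m;return out
E
python3 - <<'E'
from h import *
np.set_printoptions(precision=4,suppress=True)
s=read_state();im=read_camera("wrist")
c=lambda uv,z:cast("wrist",uv,z,s,1)
w=mask("wrist",im,(230,130,310,225),"red");b=mask("wrist",im,(230,130,310,225),"white")|w
for m,z in((w,.112),(b,.064)):
    if m is b: m=cv2.morphologyEx(mask("wrist",im,(230,130,310,208),"white"),cv2.MORPH_CLOSE,np.ones((15,15)))
    k=max(cv2.findContours(m,0,2)[0],key=cv2.contourArea)
    box=cv2.boxPoints(cv2.minAreaRect(k));P=c(box,z);print(P[:,:2],P.mean(0),np.linalg.norm(np.diff(P,axis=0),axis=1))
print("collar L/R edges",c([(x/1.5625,268/1.5625) for x in(402,416,430)],.07))
print("collar", c([(416/1.5625,y/1.5625) for y in (252,284)],.07))
# same with top
im=read_camera("top")
m=mask("top",im,(128,220,163,240),"red");k=max(cv2.findContours(m,0,2)[0],key=cv2.contourArea)
box=cv2.boxPoints(cv2.minAreaRect(k));P=cast("top",box,.112,None,1);print("top wing",P[:,:2],P.mean(0))
E
```

```text
[[0.4967 0.2292]
 [0.5005 0.2731]
 [0.5033 0.2729]
 [0.4995 0.229 ]] [0.5   0.251 0.112] [0.044  0.0028 0.044 ]
[[0.4702 0.2227]
 [0.4755 0.2865]
 [0.5215 0.2838]
 [0.5189 0.2198]] [0.4965 0.2532 0.064 ] [0.064  0.0461 0.0641]
collar L/R edges [[0.4946 0.2524 0.07  ]
 [0.5031 0.2522 0.07  ]
 [0.5117 0.2519 0.07  ]]
collar [[0.5034 0.2622 0.07  ]
 [0.5029 0.242  0.07  ]]
top wing [[0.4921 0.2848]
 [0.5035 0.2845]
 [0.4982 0.2207]
 [0.4869 0.2211]] [0.4952 0.2528 0.112 ]
```

```bash
python3 - <<'E'
from h import *
im=read_camera("wrist")[130:225,225:305,::-1]
t=read_camera("top")[212:248,125:170,::-1]
a=cv2.resize(im,(480,570),interpolation=cv2.INTER_CUBIC)
b=cv2.resize(t,(310,248),interpolation=cv2.INTER_CUBIC)
o=np.zeros((570,795,3),np.uint8);o[:,:480]=a;o[:248,485:795]=b
cv2.imwrite("pics/z.png",o)
E
```

```text
(no output)
```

View pics/z.png

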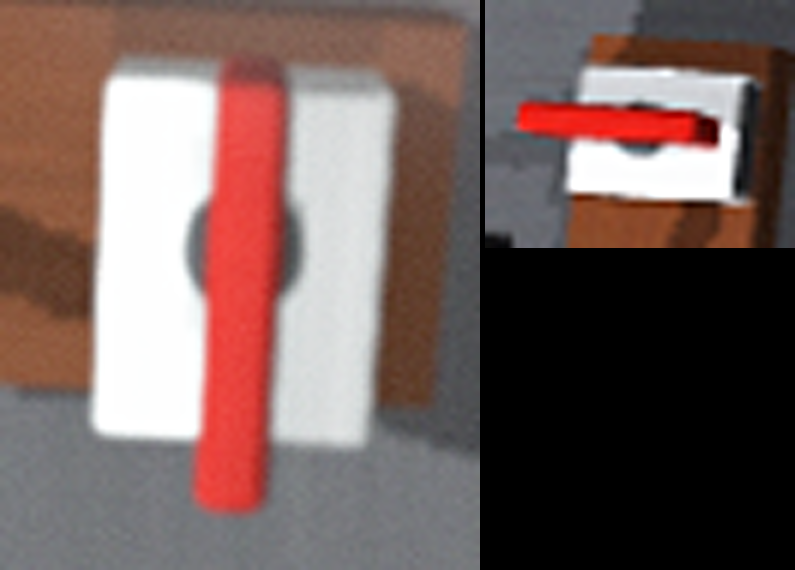

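The zoom shows the wing axis nearer the upper end of the block: 28 mm above against 32 mm below, 26 to 34 after the height correction. So the pushing face already looks to world -y, towards the tube, and I keep this yaw.

```bash
python3 - <<'E'
from h import *
np.set_printoptions(precision=4,suppress=True)
s=read_state()
a=cast("wrist",[(265.8,171.3)],.07,s,1)[0];b=cast("top",[(147.5,230.1)],.07,None,1)[0]
w=cast("wrist",[(225+252/6,130+75/6),(225+230/6,130+500/6)],.112,s,1);print(a,b,w,w.mean(0))
for q in (a,b):
  print(tomove(np.array([q[0],q[1],.139])-s["position"],s))
E
```

```text
[0.4962 0.2583 0.07  ] [0.4975 0.256  0.07  ] [[0.4974 0.2914 0.112 ]
 [0.4939 0.2309 0.112 ]] [0.4956 0.2611 0.112 ]
[ 0.0312 -0.001   0.7169]
[0.0197 0.0054 0.7169]
```

```bash
python3 - <<'E'
from h import *
np.set_printoptions(precision=4,suppress=True)
s=read_state();M=R.from_rotvec(s["ee_rot"]).as_matrix()
print(s["position"],np.degrees(np.arctan2(M[1,0],M[0,0])))
im=read_camera("wrist").astype(int)
m=((im[...,0]>110)&(im[...,0]>2*im[...,1])&(im[...,1]<110)&(im[...,2]<110)).astype(np.uint8);m[:, :240]=0;m[:,300:]=0;m[:130]=0;m[225:]=0
k=max(cv2.findContours(m,0,2)[0],key=cv2.contourArea);r=cv2.minAreaRect(k);print(r)
P=cast("wrist",cv2.boxPoints(r),.112,s,1);print(P,P.mean(0))
E
```

```text
[0.4965 0.2521 0.2824] 89.487319439086
((266.7916564941406, 179.82269287109375), (12.359577178955078, 73.07625579833984), 4.864514350891113)
[[0.4889 0.2287 0.112 ]
 [0.4948 0.2911 0.112 ]
 [0.5047 0.2902 0.112 ]
 [0.4995 0.2277 0.112 ]] [0.4969 0.2594 0.112 ]
```

>>> {"name": "jog_arm", "arguments": {"series": [[[0.015,0.0,0.2,0.037],[0.03,0.0,0.38,0.037],[0.03,0.0,0.55,0.037],[0.03,0.0,0.68,0.037],[0.03,0.0,0.72,0.037]]], "fingers": 0.45}}

```text
clock: 1.65
position: [0.4946, 0.2585, 0.1353]
ee_rot: [-2.312, -2.123, 0.009]
wrist_force: [-0.1, -0.0, -0.3]
finger_gap: 0.645
gripper_force: 0.0
```

```bash
python3 - <<'E'
from h import *
np.set_printoptions(precision=4,suppress=True)
read_camera("top")
s=read_state();M=R.from_rotvec(s["ee_rot"]).as_matrix()
print(s["clock"],s["position"],np.degrees(np.arctan2(M[1,0],M[0,0])),s["wrist_force"],s["finger_gap"])
cv2.imwrite("pics/w2.png",read_camera("wrist")[:,:,::-1])
E
```

```text
1.7 [0.4951 0.2584 0.136 ] 85.11479629067087 [-0.4279 -0.5987 -1.1809] 0.5997362015104171
```

View pics/w2.png

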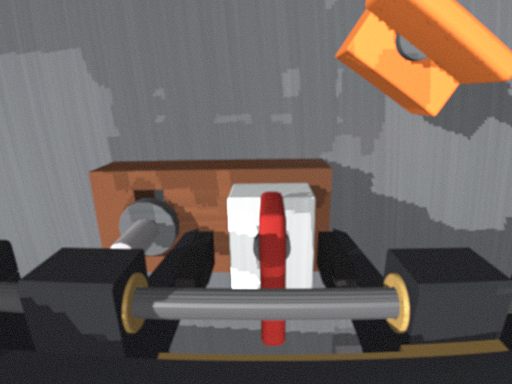

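The wing at (272,193)–(273,342) lies between the fingers, and the pin at left is clear. I check the centring before closing.

```bash
python3 - <<'E'
from h import *
s=read_state()
P=cast("wrist",[(272,194),(273.5,343)],.112,s,1);print(P,P.mean(0),s["position"])
g=s["position"]-[0,0,.045];print(proj("wrist",g+[0,0,.018],s))
E
```

```text
[[0.50121212 0.29769901 0.112     ]
 [0.49668602 0.23107363 0.112     ]] [0.49894907 0.26438632 0.112     ] [0.49611692 0.25847848 0.13824707]
[[266.8978661  287.74795096]]
```

```bash
python3 - <<'E'
from h import *
s=read_state()
im=cv2.imread("pics/w2.png")[215:275,245:300].astype(int).sum(2)//3
for x in (256,257,258,259,260,286,287,288,289,290): print(x,im[::3,x-245])
print(cast("wrist",[(272,240),(272,245),(272,250)],.07,s,1), s["position"])
E
```

```text
256 [252 252 252 253 223 254 245 100  69  91  87  95  90  91 140 185 205 220
 226 227]
257 [254 254 253 252 182 224 193  56  76  76  79  86  87  89  92 157 182 190
 226 230]
258 [250 247 243 240 163 172 121  50  68  68  67  76  76  71  87 132 167 169
 218 229]
259 [190 181 177 177 133 135 100  57  62  60  61  59  65  62  68  97 139 146
 186 202]
260 [116 121 122 126 120 120 111  64  59  60  60  53  55  59  60  69  91  98
 119 131]
286 [226 190 175 178 178 153 117  59  72  76  75  77  76  79  98 183 190 190
 191 191]
287 [237 231 230 231 228 204 159  85  77  85  91  91  92  93 150 229 229 229
 228 229]
288 [236 235 237 236 235 226 191 140  99  96  89  94  96 114 198 234 232 232
 233 231]
289 [235 235 233 235 233 231 217 196 161 124 113 107 118 166 228 232 231 230
 232 231]
290 [234 233 232 231 233 232 230 231 216 187 168 152 174 213 233 232 230 230
 230 229]
[[0.49904227 0.25986076 0.07      ]
 [0.49881768 0.25697945 0.07      ]
 [0.49859069 0.25406516 0.07      ]] [0.49611692 0.25847848 0.13824707]
```

>>> {"name": "jog_arm", "arguments": {"series": [[[0,0.01,0,0],[0,0.01,0,0],[0,0.01,0,0],[0,0.01,0,0],[0,0.01,0,0]]], "fingers": 0, "squeeze": 60}}

```text
clock: 2.17
position: [0.4992, 0.2577, 0.1395]
ee_rot: [2.316, 2.122, 0.002]
wrist_force: [0.3, -0.6, -0.4]
finger_gap: 0.175
gripper_force: 0.0
```

>>> {"name": "jog_arm", "arguments": {"series": [[[0,0.01,0,0],[0,0.01,0,0],[0,0.01,-0.02,0],[0,0.01,-0.05,0],[0,0.01,-0.1,0]]]}}

```text
clock: 2.58
position: [0.5007, 0.2573, 0.1584]
ee_rot: [-2.316, -2.122, 0.003]
wrist_force: [0.5, 0.1, -4.4]
finger_gap: 0.118
gripper_force: 59.5
```

>>> {"name": "jog_arm", "arguments": {"series": [[[0,0,-0.15,0],[0,0,-0.3,0],[-0.05,0.02,-0.42,0],[-0.15,0.06,-0.45,0],[-0.3,0.12,-0.45,0.0]]]}}

```text
clock: 3.0
position: [0.5199, 0.1964, 0.252]
ee_rot: [2.312, 2.124, 0.008]
wrist_force: [0.4, 0.1, -5.1]
finger_gap: 0.114
gripper_force: 59.5
```

>>> {"name": "jog_arm", "arguments": {"series": [[[-0.17,0.07,0,0],[-0.34,0.14,0,0],[-0.51,0.21,0,-0.01],[-0.67,0.27,0,-0.01],[-0.8,0.32,0,-0.01]]]}}

```text
clock: 3.42
position: [0.5698, 0.028, 0.2495]
ee_rot: [2.295, 2.144, 0.0]
wrist_force: [0.5, 0.9, -3.9]
finger_gap: 0.118
gripper_force: 59.5
```

>>> {"name": "jog_arm", "arguments": {"series": [[[-0.07,0.03,0,0],[-0.1,0.035,0,0],[-0.1,0.035,0,0],[-0.1,0.035,0,0]]]}}

```text
clock: 3.75
position: [0.5748, 0.0113, 0.2488]
ee_rot: [-2.293, -2.147, -0.0]
wrist_force: [-0.6, -0.7, -4.9]
finger_gap: 0.12
gripper_force: 59.5
```

```bash
python3 - <<'E'
from h import *
np.set_printoptions(precision=4,suppress=True)
s=read_state();M=R.from_rotvec(s["ee_rot"]).as_matrix()
print(s["clock"],s["position"],np.degrees(np.arctan2(M[1,0],M[0,0])),s["wrist_force"],s["joint_positions"])
cv2.imwrite("pics/w3.png",cv2.resize(read_camera("wrist")[:,:,::-1],(800,600),interpolation=cv2.INTER_CUBIC))
np.save("w3.npy",np.r_[s["position"],s["ee_rot"]]);print(read_state()["position"])
E
```

```text
3.75 [0.5748 0.0113 0.2488] 86.22061247462007 [-0.5682 -0.7337 -4.9118] [-0.1843  0.4664  1.4204  0.0005  1.2551 -0.1184]
[0.5747 0.0116 0.2489]
```

View pics/w3.png

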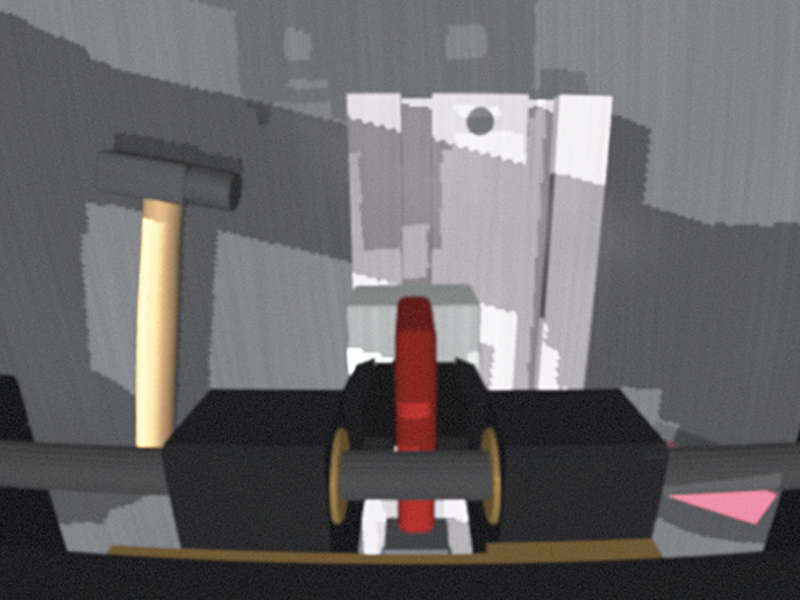

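The view shows the plate's -x end: the left edge runs (347,95)–(351,285) and the right edge (611,97)–(585,388). The work-slot mouth lies between columns 401 and 432 at row 105, narrowing to about 403–429 at row 278. The held block's rear edge is at (347–480, 300).

```bash
python3 - <<'E'
from h import *
np.set_printoptions(precision=4,suppress=True,linewidth=150)
v=np.load("w3.npy");s=dict(position=v[:3],ee_rot=v[3:])
g=cv2.cvtColor(cv2.imread("pics/w3.png"),cv2.COLOR_BGR2GRAY)
for y in (103,110,120,140,160,200,230,250,270):
    r=np.convolve(g[y-1:y+2].mean(0),[1,1,1,0,-1,-1,-1],'same')/3
    print(y,[(int(x),int(r[x])) for x in range(335,630) if abs(r[x])>12 and abs(r[x])==abs(r[x-4:x+5]).max()])
c=lambda uv:cast("wrist",uv,.04,s)[:,:2]
print("plateL",c([(347,95),(351,285)]));print("plateR",c([(611,97),(585,388)]));print("slotL",c([(401,105),(403,280)]));print("slotR",c([(432,105),(429,280)]))
print("block rear top @.1738 ",cast("wrist",[(347,303),(480,303)],.249-.105+.03,s))
print("block rear bottom",cast("wrist",[(356,287),(474,287)],.249-.105,s))
E
```

```text
103 [(346, 92), (399, -41), (408, 31), (537, 23), (545, -18), (553, -35), (559, 53), (612, -93)]
110 [(347, 89), (400, -71), (431, 58), (472, -67), (488, 73), (498, -17), (528, -63), (536, 32), (549, 41), (558, 55), (611, -93)]
120 [(350, 34), (362, 56), (373, 12), (401, -69), (432, 71), (466, -84), (493, 91), (527, -43), (545, -29), (557, 57), (611, -127)]
140 [(348, 35), (434, 51), (445, 44), (455, 15), (526, -42), (542, -29), (556, 56), (609, -132)]
160 [(348, 55), (357, -29), (443, 31), (501, 28), (512, 48), (526, -53), (543, -32), (554, 53), (607, -130)]
200 [(350, 66), (362, -29), (441, 29), (540, -30), (553, 63), (603, -69)]
230 [(351, 76), (362, -35), (402, 30), (428, -30), (439, 31), (537, -27), (551, 58), (600, -58)]
250 [(351, 70), (364, -14), (374, 13), (403, 26), (427, -39), (432, 35), (537, -28), (549, 66), (598, -58)]
270 [(352, 38), (400, -14), (426, -38), (432, 40), (534, -36), (548, 76), (596, -65)]
plateL [[0.5431 0.12  ]
 [0.5348 0.0102]]
plateR [[ 0.6921  0.1107]
 [ 0.6821 -0.0699]]
slotL [[0.5729 0.1125]
 [0.5669 0.0113]]
slotR [[0.5903 0.1114]
 [0.5828 0.0103]]
block rear top @.1738  [[0.5531 0.0378 0.174 ]
 [0.5976 0.0349 0.174 ]]
block rear bottom [[0.5524 0.0354 0.144 ]
 [0.599  0.0324 0.144 ]]
```

```bash
python3 - <<'E'
from h import *
np.set_printoptions(precision=4,suppress=True,linewidth=150)
v=np.load("w3.npy");s=dict(position=v[:3],ee_rot=v[3:])
c=lambda uv:cast("wrist",uv,.04,s)[:,:2]
def ln(n,a):
    P=c(a);d=P[-1]-P[0];f=np.polyfit(P[:,1],P[:,0],1);print(n,"yaw",90-np.degrees(np.arctan(f[0])),"x at y=.05:",np.polyval(f,.05),"y=.1",np.polyval(f,.1))
ln("L",[(347,110),(348,140),(348,160),(350,200),(351,230),(351,250),(352,270)])
ln("R",[(611,110),(609,140),(607,160),(603,200),(600,230),(598,250),(596,270)])
ln("sL",[(400,110),(401,120),(400,270)])
ln("sR",[(431,110),(432,120),(432,250),(432,270)])
ln("2L",[(558,110),(557,120),(556,140),(554,160),(553,200),(551,230),(549,250),(548,270)])
E
```

```text
L yaw 86.2530430685128 x at y=.05: 0.5383226744222998 y=.1 0.5415971805858781
R yaw 86.03208040302087 x at y=.05: 0.688669145339435 y=.1 0.6921373547112574
sL yaw 85.70987936452416 x at y=.05: 0.5679825542230175 y=.1 0.5717334031066498
sR yaw 86.9965113827123 x at y=.05: 0.5867772842470688 y=.1 0.5894007259755211
2L yaw 86.74014017597464 x at y=.05: 0.6581574554066715 y=.1 0.6610052933112099
```

>>> {"name": "jog_arm", "arguments": {"series": [[[0.08,0.004,0.1,0],[0.168,0.004,0.2,0],[0.168,0.004,0.3,0],[0.168,0.004,0.36,0],[0.168,0.004,0.37,0]]]}}

```text
clock: 4.22
position: [0.5769, 0.0455, 0.1725]
ee_rot: [-2.289, -2.147, 0.004]
wrist_force: [0.1, 0.1, -5.2]
finger_gap: 0.117
gripper_force: 59.5
```

```bash
python3 - <<'E'
from h import *
np.set_printoptions(precision=4,suppress=True)
[read_camera("top") for _ in range(3)]
s=read_state();M=R.from_rotvec(s["ee_rot"]).as_matrix()
print(s["clock"],s["position"],np.degrees(np.arctan2(M[1,0],M[0,0])),s["wrist_force"])
cv2.imwrite("pics/w4.png",cv2.resize(read_camera("wrist")[:,:,::-1],(800,600),interpolation=cv2.INTER_CUBIC))
np.save("w4.npy",np.r_[s["position"],s["ee_rot"]])
E
```

```text
4.3667 [0.5783 0.0444 0.1756] 86.23867552342551 [ 0.1044  0.4569 -3.5177]
```

View pics/w4.png

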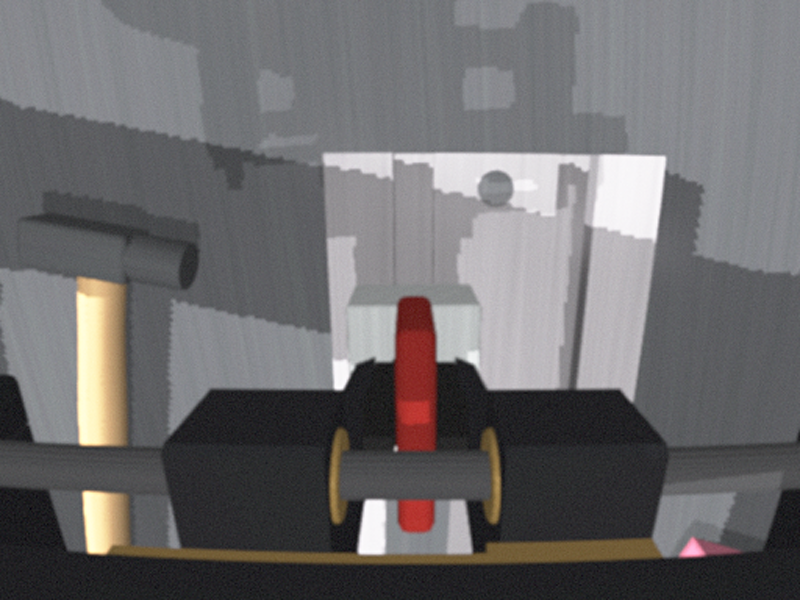

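The slot mouth shows at columns of about 393–433 above the block, and the block's rear bottom edge at about (355–474, 287).

```bash
python3 - <<'E'
from h import *
np.set_printoptions(precision=4,suppress=True,linewidth=150)
v=np.load("w4.npy");s=dict(position=v[:3],ee_rot=v[3:])
im=cv2.imread("pics/w4.png");g=cv2.cvtColor(im,cv2.COLOR_BGR2GRAY)
rows=(170,185,200,220,240,260,275)
E={}
for y in rows+(284,287,290):
    r=np.convolve(g[y-2:y+3].mean(0),[1,1,1,0,-1,-1,-1],'same')/3
    print(y,[(int(x),int(r[x])) for x in range(315,680) if abs(r[x])>8 and abs(r[x])==abs(r[x-4:x+5]).max()])
c=lambda uv,z=.04:cast("wrist",uv,z,s)[:,:2]
print("slot",c([(393,170),(433,170),(393,275),(433,275)]))
print("blk bottom",c([(356,287),(474,287)],v[2]-.105), "top",c([(348,304),(480,304)],v[2]-.075),v)
E
```

```text
170 [(323, 46), (340, 30), (348, -18), (360, 45), (392, -69), (433, 64), (489, -27), (501, 24), (558, -70), (581, 49), (598, 32), (664, -115)]
185 [(324, 43), (391, -12), (396, 12), (433, 56), (478, -63), (513, 84), (537, -13), (557, -69), (567, 22), (575, -17), (587, 40), (596, 38), (663, -129)]
200 [(325, 42), (396, 13), (435, 9), (481, -35), (490, 11), (509, 59), (556, -67), (567, 28), (576, -26), (586, 34), (595, 47), (661, -130)]
220 [(325, 43), (396, 14), (435, 13), (472, 24), (562, 8), (571, -24), (584, 32), (593, 48), (658, -128)]
240 [(326, 75), (356, -36), (396, 15), (435, 9), (460, 30), (571, -23), (583, -26), (591, 56), (656, -96)]
260 [(327, 81), (354, -39), (392, -17), (435, 16), (457, 39), (568, -30), (581, -35), (589, 68), (653, -60)]
275 [(328, 77), (356, -39), (392, -14), (434, 11), (458, 36), (568, -32), (579, -39), (588, 74), (651, -69)]
284 [(328, 75), (356, -38), (392, -9), (397, 8), (459, 18), (470, 19), (568, -32), (579, -41), (587, 78), (650, -69)]
287 [(329, 78), (354, -38), (471, 35), (567, -34), (578, -39), (587, 76), (650, -69)]
290 [(329, 78), (353, -39), (473, 40), (567, -35), (578, -42), (586, 78), (649, -71)]
slot [[0.5727 0.1116]
 [0.59   0.1105]
 [0.5692 0.0651]
 [0.5874 0.0639]]
blk bottom [[0.556  0.0684]
 [0.6026 0.0654]] top [[0.557  0.0704]
 [0.6012 0.0676]] [0.5783 0.0444 0.1756 2.2926 2.1469 0.0012]
```

>>> {"name": "jog_arm", "arguments": {"series": [[[0,-0.004,0.0,0],[0,-0.004,0.025,0],[0,-0.004,0.05,0],[0,-0.004,0.075,0],[0,-0.004,0.1,0]]]}}

```text
clock: 4.83
position: [0.5773, 0.0437, 0.1541]
ee_rot: [-2.294, -2.146, 0.0]
wrist_force: [0.4, -0.1, -4.3]
finger_gap: 0.119
gripper_force: 59.5
```

>>> {"name": "jog_arm", "arguments": {"series": [[[0,0,0.01,0],[0,0,0.02,0],[0,0,0.025,0],[0,0,0.03,0],[0,0,0.03,0]]]}}

```text
clock: 5.25
position: [0.5773, 0.0437, 0.1486]
ee_rot: [-2.294, -2.146, 0.0]
wrist_force: [0.3, -0.6, -5.0]
finger_gap: 0.118
gripper_force: 59.6
```

>>> {"name": "jog_arm", "arguments": {"series": [[[0,0,0.005,0],[0,0,0.01,0],[0,0,0.015,0],[0,0,0.018,0],[0,0,0.018,0]]]}}

```text
clock: 5.67
position: [0.5773, 0.0437, 0.145]
ee_rot: [-2.294, -2.146, 0.0]
wrist_force: [1.3, -0.0, -4.9]
finger_gap: 0.118
gripper_force: 59.5
```

>>> {"name": "jog_arm", "arguments": {"series": [[[0,0,0.003,0],[0,0,0.005,0],[0,0,0.008,0],[0,0,0.01,0],[0,0,0.01,0]]]}}

```text
clock: 6.08
position: [0.5774, 0.0438, 0.1447]
ee_rot: [2.293, 2.146, 0.001]
wrist_force: [-6.8, 0.2, 10.5]
finger_gap: 0.118
gripper_force: 59.5
```

>>> {"name": "jog_arm", "arguments": {"series": [[[0,-0.003,-0.006,0],[0,-0.003,-0.007,0],[0,-0.003,-0.007,0]]]}}

```text
clock: 6.33
position: [0.577, 0.0438, 0.1448]
ee_rot: [2.294, 2.146, 0.001]
wrist_force: [-0.2, 0.8, 0.1]
finger_gap: 0.121
gripper_force: 59.6
```

```bash
python3 - <<'E'
from h import *
np.set_printoptions(precision=4,suppress=True)
s=read_state();print(s["position"],s["wrist_force"],s["moment"])
im=read_camera("top")[:,:,::-1]
cv2.imwrite("pics/t5.png",cv2.resize(im[140:240,190:370],(792,440),interpolation=cv2.INTER_CUBIC))
E
```

```text
[0.577  0.0438 0.1448] [-0.235   0.844   0.1137] [-0.0558 -0.0685 -0.008 ]
```

View pics/t5.png

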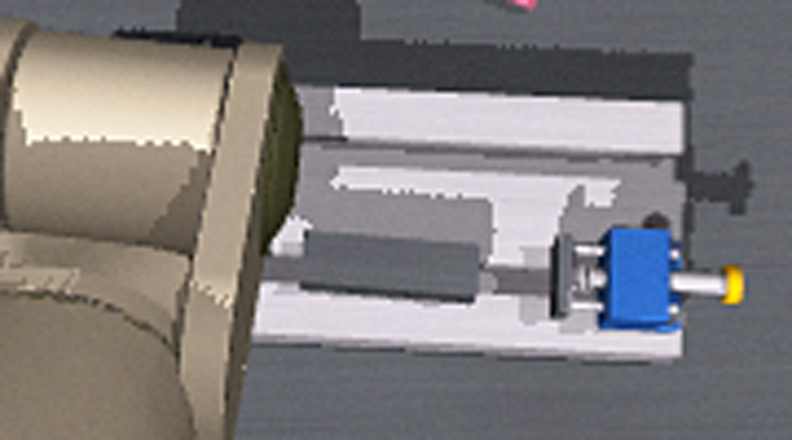

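The top crop shows the tube from (303,265) to (477,275) and the jaw face at about (553,277). That puts the tube-to-jaw gap at roughly 44 mm. The stop is seated with almost no force, so I start sliding.

>>> {"name": "jog_arm", "arguments": {"series": [[[-0.02,0,0,0],[-0.04,0,0,0],[-0.06,0,0,0],[-0.08,0,0,0],[-0.1,0,0,0]]]}}

```text
clock: 6.8
position: [0.5756, 0.0235, 0.1447]
ee_rot: [2.294, 2.146, 0.001]
wrist_force: [0.7, 5.0, 1.6]
finger_gap: 0.117
gripper_force: 59.6
```

>>> {"name": "jog_arm", "arguments": {"series": [[[-0.015,0,0,0],[-0.03,0,0,0],[-0.045,0,0,0],[-0.06,0,0,0],[-0.075,0,0,0]]]}}

```text
clock: 7.22
position: [0.5746, 0.0089, 0.1448]
ee_rot: [-2.294, -2.146, -0.002]
wrist_force: [2.0, 7.8, 3.5]
finger_gap: 0.115
gripper_force: 59.7
```

>>> {"name": "jog_arm", "arguments": {"series": [[[-0.015,0.001,0,0],[-0.03,0.002,0,0],[-0.045,0.002,0,0],[-0.06,0.002,0,0],[-0.075,0.002,0,0]]]}}

```text
clock: 7.63
position: [0.5737, -0.006, 0.1447]
ee_rot: [-2.294, -2.146, -0.001]
wrist_force: [1.1, 6.3, 3.2]
finger_gap: 0.122
gripper_force: 59.6
```

>>> {"name": "jog_arm", "arguments": {"series": [[[-0.01,0,0,0],[-0.02,0,0,0],[-0.03,0,0,0],[-0.04,0,0,0],[-0.05,0,0,0]]]}}

```text
clock: 8.05
position: [0.5731, -0.0159, 0.1447]
ee_rot: [-2.294, -2.146, -0.001]
wrist_force: [1.5, 7.3, 3.0]
finger_gap: 0.118
gripper_force: 59.6
```

>>> {"name": "jog_arm", "arguments": {"series": [[[-0.006,0,0,0],[-0.012,0,0,0],[-0.018,0,0,0],[-0.024,0,0,0],[-0.03,0,0,0]]]}}

```text
clock: 8.47
position: [0.5727, -0.0219, 0.1447]
ee_rot: [-2.294, -2.146, -0.001]
wrist_force: [0.4, 7.4, 2.1]
finger_gap: 0.122
gripper_force: 59.6
```

>>> {"name": "jog_arm", "arguments": {"series": [[[-0.005,0,0,0],[-0.01,0,0,0],[-0.015,0,0,0],[-0.02,0,0,0]]]}}

```text
clock: 8.8
position: [0.5724, -0.0259, 0.1447]
ee_rot: [-2.294, -2.146, -0.001]
wrist_force: [1.2, 6.6, 3.1]
finger_gap: 0.12
gripper_force: 59.6
```

```bash
python3 - <<'E'
from h import *
s=read_state();print(s["clock"],s["position"],s["wrist_force"])
im=read_camera("top")[:,:,::-1]
cv2.imwrite("pics/t6.png",cv2.resize(im[175:225,260:350],(792,440),interpolation=cv2.INTER_CUBIC))
E
```

```text
8.8 [ 0.57239174 -0.02586035  0.14473482] [1.17744835 6.61337743 3.08536697]
```

View pics/t6.png

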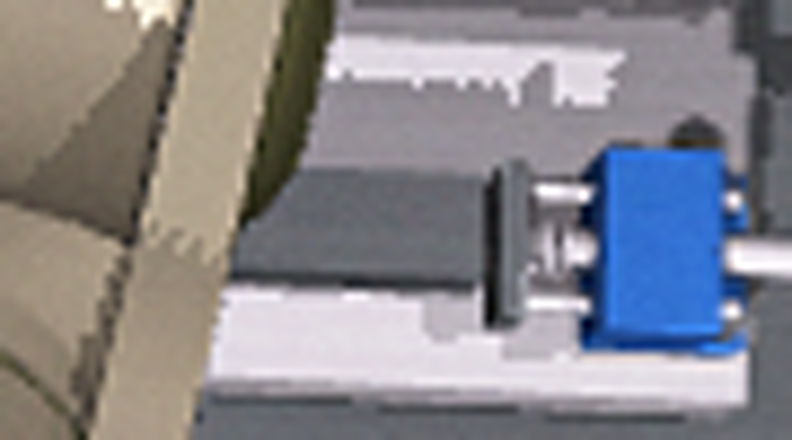

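The tube's end, at about column 480, is nearly touching the jaw face at about 490 and lies square to it. I continue in fine steps.

>>> {"name": "jog_arm", "arguments": {"series": [[[-0.002,0,0,0],[-0.004,0,0,0],[-0.006,0,0,0],[-0.008,0,0,0],[-0.01,0,0,0]]]}}

```text
clock: 9.27
position: [0.5723, -0.0278, 0.1448]
ee_rot: [-2.294, -2.146, -0.001]
wrist_force: [1.6, 7.6, 4.1]
finger_gap: 0.12
gripper_force: 59.6
```

>>> {"name": "jog_arm", "arguments": {"series": [[[-0.001,0,0,0],[-0.002,0,0,0],[-0.003,0,0,0],[-0.004,0,0,0],[-0.005,0,0,0]]]}}

```text
clock: 9.68
position: [0.5722, -0.0288, 0.1447]
ee_rot: [-2.294, -2.146, -0.001]
wrist_force: [0.8, 6.9, 3.8]
finger_gap: 0.121
gripper_force: 59.6
```

>>> {"name": "jog_arm", "arguments": {"series": [[[-0.001,0,0,0],[-0.002,0,0,0],[-0.003,0,0,0],[-0.004,0,0,0],[-0.005,0,0,0]]]}}

```text
clock: 10.1
position: [0.5721, -0.0297, 0.1447]
ee_rot: [-2.294, -2.146, -0.001]
wrist_force: [0.7, 7.9, 3.1]
finger_gap: 0.117
gripper_force: 59.6
```

>>> {"name": "jog_arm", "arguments": {"series": [[[-0.001,0,0,0],[-0.002,0,0,0],[-0.003,0,0,0],[-0.004,0,0,0],[-0.005,0,0,0]]]}}

```text
clock: 10.52
position: [0.5721, -0.0304, 0.1448]
ee_rot: [-2.293, -2.146, -0.002]
wrist_force: [1.8, 9.9, 4.6]
finger_gap: 0.119
gripper_force: 59.6
```

>>> {"name": "jog_arm", "arguments": {"series": [[[-0.002,0,0,0],[-0.003,0,0,0],[-0.004,0,0,0],[-0.005,0,0,0],[-0.006,0,0,0]]]}}

```text
clock: 10.93
position: [0.5721, -0.0312, 0.1448]
ee_rot: [-2.293, -2.145, -0.003]
wrist_force: [2.2, 12.2, 4.6]
finger_gap: 0.118
gripper_force: 59.6
```

>>> {"name": "jog_arm", "arguments": {"series": [[[-0.001,0,0,0],[-0.002,0,0,0],[-0.003,0,0,0],[-0.003,0,0,0]]]}}

```text
clock: 11.27
position: [0.572, -0.0316, 0.1448]
ee_rot: [-2.293, -2.145, -0.003]
wrist_force: [0.9, 13.4, 5.2]
finger_gap: 0.117
gripper_force: 59.6
```

>>> {"name": "jog_arm", "arguments": {"series": [[[-0.002,0,0,0],[-0.004,0,0,0],[-0.006,0,0,0],[-0.007,0,0,0],[-0.007,0,0,0]]]}}

```text
clock: 11.68
position: [0.572, -0.0325, 0.1449]
ee_rot: [-2.292, -2.145, -0.004]
wrist_force: [2.0, 15.5, 5.6]
finger_gap: 0.124
gripper_force: 59.6
```

>>> {"name": "jog_arm", "arguments": {"series": [[[0,0.001,-0.0005,0.04],[-0.0003,0.0015,-0.001,0.08],[-0.0005,0.002,-0.0015,0.12],[-0.0007,0.003,-0.002,0.16],[-0.0008,0.0035,-0.0025,0.2]]]}}

```text
clock: 12.1
position: [0.5726, -0.0327, 0.1457]
ee_rot: [-2.691, -1.616, -0.003]
wrist_force: [0.3, 17.3, 8.7]
finger_gap: 0.118
gripper_force: 59.6
```

>>> {"name": "jog_arm", "arguments": {"series": [[[0,0.001,-0.001,0.04],[-0.0002,0.0015,-0.0017,0.08],[-0.0004,0.002,-0.0024,0.12],[-0.0006,0.0025,-0.003,0.16],[-0.0007,0.003,-0.004,0.2]]]}}

```text
clock: 12.52
position: [0.573, -0.0331, 0.1465]
ee_rot: [-2.968, -1.021, -0.002]
wrist_force: [0.1, 15.9, 9.1]
finger_gap: 0.117
gripper_force: 59.6
```

```bash
python3 - <<'E'
from h import *
ims=[read_camera("top")[:,:,::-1] for _ in range(3)]
a=cv2.imread("pics/t6.png").astype(float).mean(2)
b=np.mean([cv2.resize(i[175:225,260:350],(792,440),interpolation=cv2.INTER_CUBIC) for i in ims],0).mean(2)
cv2.imwrite("pics/t7.png",np.vstack([a[130:350,380:780],b[130:350,380:780]]))
def edge(im,y0,y1,x0,x1,th):
    p=im[y0:y1,x0:x1].mean(0);i=np.where((p[:-1]<th)&(p[1:]>=th))[0][-1];return x0+i+(th-p[i])/(p[i+1]-p[i])
for y0,y1 in((205,225),(270,290)):
    for im in(a,b): print(y0,im[y0:y1,480:600:6].mean(0).astype(int))
# window correlation of jaw patch
W=np.hanning(60)
for n,(y0,y1,x0,x1) in dict(jaw=(155,330,480,545),blue=(150,340,600,720)).items():
    print(n,cv2.phaseCorrelate(a[y0:y1,x0:x1].copy(),b[y0:y1,x0:x1].copy(),cv2.createHanningWindow((x1-x0,y1-y0),cv2.CV_64F)))
    t=a[y0:y1,x0:x1].astype(np.float32);r=cv2.matchTemplate(b[y0-8:y1+8,x0-30:x1+40].astype(np.float32),t,cv2.TM_CCOEFF_NORMED);print(np.unravel_index(r.argmax(),r.shape),r.max())
s=read_state();print(s["position"],s["wrist_force"],s["moment"])
E
```

```text
205 [102  48  19  43 104 120 111 118  91  76  99 108 108 102 105 105  91  37
  19  40]
205 [108 110 113 100  64  84 116 108 114 109  89  99 108 104 106 105  91  38
  20  42]
270 [108  45  24  58 108 117 121 153 147 123 111 118 126 123 116  99  76  42
  29  43]
270 [ 86  88  88  79  59  88 122 113 136 141 109 116 127 122 116  99  76  41
  28  43]
jaw ((0.7362863961738313, 0.15544292606524834), 0.14590977524480708)
(np.int64(9), np.int64(39)) 0.86975497
blue ((-0.03654688158426467, 0.13652182985948969), 0.5522903687821688)
(np.int64(8), np.int64(30)) 0.99448854
[ 0.57292671 -0.0331334   0.14654184] [-0.95846355 16.73436287  9.36567848] [ 2.37308106  0.14727165 -0.02884671][ WARN:0@6.461] global loadsave.cpp:1063 imwrite_ Unsupported depth image for selected encoder is fallbacked to CV_8U.
```

View pics/t7.png

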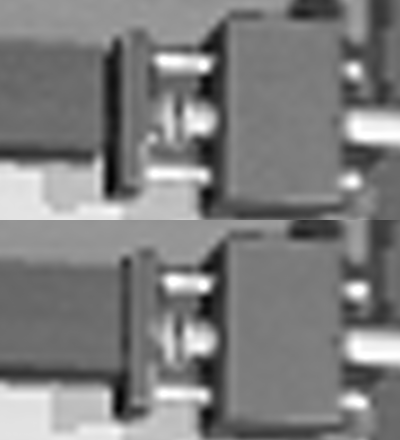

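The jaw has moved about 9 upscaled pixels, or 2.5 mm, towards the fixed blue block. That is about 10 N and agrees with the wrist force. I continue the turn at this position.

>>> {"name": "jog_arm", "arguments": {"series": [[[0,0.001,-0.001,0.04],[-0.0002,0.0015,-0.002,0.08],[-0.0004,0.002,-0.003,0.12],[-0.0006,0.0025,-0.004,0.16],[-0.0007,0.003,-0.005,0.2]]]}}

```text
clock: 13.08
position: [0.5729, -0.0332, 0.1467]
ee_rot: [-3.114, -0.383, 0.001]
wrist_force: [1.9, 19.3, 3.1]
finger_gap: 0.124
gripper_force: 60.0
```

```bash
python3 - <<'E'
from h import *
s=read_state();print(s["position"],s["wrist_force"],s["moment"],s["joint_positions"])
E
```

```text
[ 0.57291673 -0.03322038  0.14674383] [ 1.88699857 19.29709331  3.14860185] [ 2.63333085 -0.09896844  0.44354581] [-0.26313457  0.58151937  1.52809842  0.00407253  1.03423924  1.06080061]
```

>>> {"name": "jog_arm", "arguments": {"series": [[[0,0,0,0.04],[0,0,-0.001,0.08],[0,0,-0.001,0.12],[0,0,-0.001,0.15],[0,0,-0.001,0.17]]]}}

```text
clock: 13.5
position: [0.5729, -0.0334, 0.1469]
ee_rot: [-3.134, 0.172, 0.003]
wrist_force: [1.3, 17.0, 4.3]
finger_gap: 0.122
gripper_force: 60.9
```

>>> {"name": "jog_arm", "arguments": {"series": [[[0,0,0,0.01],[0,0,0,0.015],[0,0,0,0.015]]]}}

```text
clock: 13.75
position: [0.5729, -0.0334, 0.147]
ee_rot: [-3.131, 0.216, 0.003]
wrist_force: [1.4, 17.4, 4.5]
finger_gap: 0.122
gripper_force: 61.6
```

```bash
python3 - <<'E'
from h import *
s=read_state();M=R.from_rotvec(s["ee_rot"]).as_matrix()
print(s["position"],s["wrist_force"],s["moment"],np.degrees(np.arctan2(M[1,0],M[0,0])))
cv2.imwrite("pics/w8.png",read_camera("wrist")[:,:,::-1])
E
```

```text
[ 0.57291499 -0.03340194  0.1469969 ] [ 1.35447053 17.39446853  4.49032153] [2.47299832 0.10146543 0.97794469] -7.892912589422667
```

View pics/w8.png

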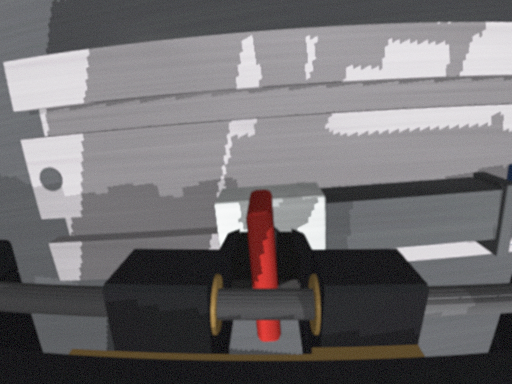

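The wing is across the block, the tool has turned 94° and the moment is 0.98 Nm, so the firm stop is reached. I ease the arm's push a little, then release.

>>> {"name": "jog_arm", "arguments": {"series": [[[0,-0.001,0,0],[0,-0.002,0,-0.01],[0,-0.003,0,-0.015],[0,-0.003,0,-0.015]]]}}

```text
clock: 14.13
position: [0.5729, -0.0333, 0.147]
ee_rot: [-3.135, 0.166, 0.003]
wrist_force: [1.3, 13.9, 4.6]
finger_gap: 0.116
gripper_force: 60.4
```

>>> {"name": "jog_arm", "arguments": {"series": [[[0,0,0,0],[0,0,0,0],[0,0,0,0],[0,0,0,0]]], "fingers": 0.4}}

```text
clock: 14.47
position: [0.5732, -0.0354, 0.1469]
ee_rot: [3.136, -0.171, -0.001]
wrist_force: [0.1, -0.7, -0.5]
finger_gap: 0.392
gripper_force: 0.0
```

>>> {"name": "jog_arm", "arguments": {"series": [[[0,0,-0.03,0],[0,0,-0.15,0],[0,0,-0.3,0],[0,0,-0.45,0],[0,0,-0.6,0]]]}}

```text
clock: 14.88
position: [0.5731, -0.0351, 0.2689]
ee_rot: [3.137, -0.171, -0.0]
wrist_force: [0.3, -0.1, -0.1]
finger_gap: 0.399
gripper_force: 0.0
```

```bash
python3 - <<'E'
from h import *
[read_camera("top") for _ in range(4)]
s=read_state();print(s["position"],s["wrist_force"])
w=read_camera("wrist")[:,:,::-1];t=read_camera("top")[175:225,260:350,::-1]
o=np.zeros((544,512,3),np.uint8);o[:384]=w;o[384:,:288]=cv2.resize(t,(288,160),interpolation=cv2.INTER_CUBIC)
cv2.imwrite("pics/w9.png",o)
a=cv2.imread("pics/t6.png").astype(np.float32).mean(2);b=cv2.resize(t,(792,440),interpolation=cv2.INTER_CUBIC).astype(np.float32).mean(2)
r=cv2.matchTemplate(b[147:338,450:585],a[155:330,480:545],cv2.TM_CCOEFF_NORMED);print(np.unravel_index(r.argmax(),r.shape)[1]-30,r.max())
E
```

```text
[ 0.57333912 -0.03505166  0.26752955] [ 0.05588999 -0.24151477 -0.78303155]
9 0.8452635
```

View pics/w9.png

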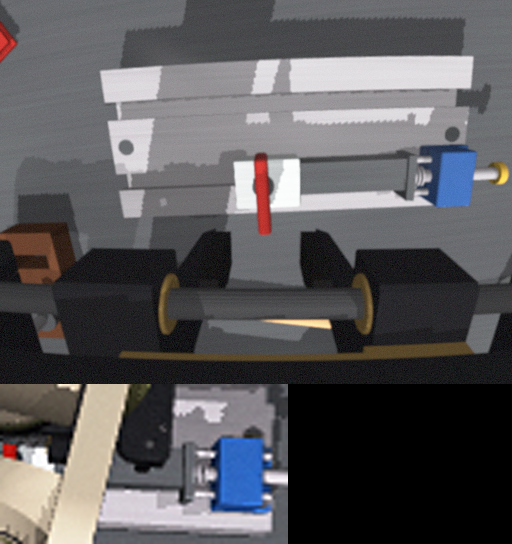

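The wing stands square across the locked stop and the block bears on the tube. The jaw is still pushed in by the same amount after release, and the hand is clear, so I hand in.

```bash
python3 -c "
from bench import *
print(hand_in())"
```

```text
the job is handed in; nothing more can be done
None
```

I handed the job in at about 15 s on the clock: the stop is locked in the work slot with its wing a full quarter turn clockwise, holding the tube square against the sprung jaw at an estimated 10 N (jaw pushed in about 2.5 mm, unchanged after release); the hand-in gave no verdict.

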